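# Return the screwdrivers to their foam inlay

### The arm

A 6-joint arm with a two-finger parallel gripper is mounted at the origin on the work surface. World frame = base frame: x ahead of the robot, y to its left, z up, the work surface at z = 0. Lengths are in m, angles in rad, forces in N, time in s.
With the tool pointing down it reaches from about 0.35 to 0.85 m from the base axis. Payload 8.1 kg.
Tool frame: the origin (TCP) lies at the very end of the fingers, on their centre line; the grasp point (between the pads) lies 19 mm behind it; z points along the fingers, y is the line along which they close (so a half turn about z gives the same grasp; the last joint's range is limited). The gripper opens to 85 mm and grips with 20 to 120 N. Pads are 22 mm wide; open, the fingers measure 114 mm over their backs; the gripper's body (76 mm by 85 mm) begins 54 mm behind the grasp point. The pads swing forward as they close: fully open they stand 13 mm farther back than shut.
Start: joints at [1.035, 0.13, 1.488, -0, 1.523, -0.085], TCP at [0.261, 0.54, 0.231] pointing down, gripper open.
Joint ranges: [-2.96, 2.96], [-0.89, 2.26], [0.02, 2.5], [-1.34, 4.48], [0, 2.73], [-2.66, 2.66]. Speed limits (rad/s): [2.39, 2.39, 2.79, 3.14, 3.14, 3.14].

### API

Orientations are given as a rotation vector (axis times angle).
In Python, from bench import bot, cams, outline_of gives the robot as it stands.
- The arm moves only by the tool carry_out, never from a script. Its argument "motion" is one flat list of numbers, 4 for each row, row after row: the shift along the tool's x, y, z each as a share of 12 cm, from -1 to 1, then the turn about the tool's z as a share of 2 rad, from -1 to 1. In form: [dx, dy, dz, roll, dx, dy, dz, roll, ...]. A call has 1 to 8 rows; each row is the pose to reach, as a shift and turn from the pose commanded when the call began, along the tool's axes at that moment; what a row does not reach only later rows make up. A row lasts 1/12 s, in which the tool goes at most 41.7 mm and 7.16 degrees, less where a joint would pass 70% of its speed; a pose out of reach is approached as far as the arm can. A call with a number of a shift or a turn outside -1 to 1 is refused whole. A call with a gripper value outside its range is refused whole. "jaw" is the finger opening in mm, from 0 to 85.4, set as the call begins (left out, the last holds). The fingers move at their own pace and stop on an object; the grip force is fixed at half the most. Time passes only in rows, so rows that repeat a pose let the fingers close. It gives the time, the measured TCP pose, the force, the opening and the grip force at its end, in the units of the state.
- bot.get_obs(): the state, without advancing time (a new reading comes with each control period).
- cams.camera(name): name is "scene" or "top" or "wrist"; returns the picture (420x560x3 uint8, red, green, blue); there is no depth.
- cams.camera_model(name): a dict with "vfov" (degrees; the focal length in pixels is half the picture's height over the tangent of half this angle, whatever the lens; pixels are square), "cx", "cy" (the principal point, pixels), "pose" (4x4, takes a point from camera to world coordinates); the wrist camera has in their place "tool_from_camera" (4x4, takes a point from camera to tool coordinates, whose origin is the TCP and whose axes are the flange's). Camera axes: x right, y up, looking along -z (the intrinsics and any distortion apply to the point x, -y, -z); pixel columns grow to the right and rows downward; lengths in m; the calibration is good to about 2 mm. A picture is of the moment at which its call begins: read the wrist's pose just before it. camera_model takes no time and is no camera call.
- bot.job_done(): hands the job in; it is judged then, once.
Trained networks look in the newest picture that a camera, given by its name, has taken for a name from the list of things; names that differ only in an ending like _2 or _b are one class to them, and where a whole thing is asked for, a point or a joint stands for the part that bears it (a point fixed in the world has none). Each returns a list of dicts, best first, with "confidence" (0 to 1); they miss things now and then, are a little off and sometimes report something else, mostly with a low value. They report only what shows in the picture. A call takes as long as a camera call. They do not tell look-alikes from the thing itself.
- outline_of(camera, query): "pixels" (420x560 bool, what is visible of it) and "rect" ([centre column, centre row, width, height] in pixels, round what is visible of it).
The state is a dict: "t": time; "joints": joint angles; "qd": joint speeds; "effort": joint torques, N m; "tool_pos": TCP position; "eef_rot": TCP orientation; "contact_force": force on the tool from outside, world axes, zero at the start; "wrist_torque": the same for the moment, N m; "opening": opening from 0.0 (shut) to 1.0 (fully open); "grasp_force": force on a finger pad.
Only numpy, scipy, OpenCV 4.12 (cv2) and the standard library are available. Lean on these libraries where they do the work, as an engineer would, in place of code of your own. Each camera call takes 0.05 s, during which the arm holds its last target. There are 200 camera calls.

### The job

The tuning job is finished: move the row of four screwdrivers from the light grey bench rack back into the black and blue foam inlay, each laid flat and fully down in the cut-out made for its size, handle in the wide pocket and blade in the narrow slot. The cut-outs need not be in the same order as the rack, so find each one's own. Leave the drinks can and the multimeter where they are.

Things in the scene. Friction and masses are not known exactly. Their poses are not given: they have to be found in the camera images.
- driver_xs: Loose screwdriver, smallest of four, 138 long: black/blue square handle 78 long, 22 thick, red butt cap; blade 60 long, 4 thick. Origin: on the axis, 38 behind the handle's front end, near the balance point. x to the tip. Starts flat in a light grey rack (lane pitch 76), tip outward; rack floor 6 over the table, ribs between lanes 12 high, 8 wide, broken 66 long at the grips. All mm.
- driver_s: Loose screwdriver, second smallest of four, 177 long: black/blue square handle 92 long, 26 thick, yellow butt cap; blade 85 long, 5 thick. Origin: on the axis, 38 behind the handle's front end, near the balance point. x to the tip. Starts flat in a light grey rack (lane pitch 76), tip outward; rack floor 6 over the table, ribs between lanes 12 high, 8 wide, broken 66 long at the grips. All mm.
- driver_m: Loose screwdriver, second largest of four, 219 long: black/blue square handle 104 long, 30 thick, green butt cap; blade 115 long, 6 thick. Origin: on the axis, 38 behind the handle's front end, near the balance point. x to the tip. Starts flat in a light grey rack (lane pitch 76), tip outward; rack floor 6 over the table, ribs between lanes 12 high, 8 wide, broken 66 long at the grips. All mm.
- driver_l: Loose screwdriver, largest of four, 264 long: black/blue square handle 114 long, 34 thick, white butt cap; blade 150 long, 8 thick. Origin: on the axis, 38 behind the handle's front end, near the balance point. x to the tip. Starts flat in a light grey rack (lane pitch 76), tip outward; rack floor 6 over the table, ribs between lanes 12 high, 8 wide, broken 66 long at the grips. All mm.
- strip_xs: Fixed foam strip for the smallest driver, 300x75x26, side by side (pitch 76) on a fixed tray 4 thick. Blue pocket 94 long, 38 wide, then blade slot 20 wide. Origin: underside, mid finger channel (44 along x, floor 6 up, runs across the whole strip). Pocket x -48 to 46, slot to 106; x to tip end, away from robot. Driver home: origin at 0,0, 23 up, x along x; 8 play each side. All mm.
- strip_s: Fixed foam strip for the second smallest driver, 300x75x26, side by side (pitch 76) on a fixed tray 4 thick. Blue pocket 108 long, 42 wide, then blade slot 21 wide. Origin: underside, mid finger channel (44 along x, floor 6 up, runs across the whole strip). Pocket x -62 to 46, slot to 131; x to tip end, away from robot. Driver home: origin at 0,0, 23 up, x along x; 8 play each side. All mm.
- strip_m: Fixed foam strip for the second largest driver, 300x75x26, side by side (pitch 76) on a fixed tray 4 thick. Blue pocket 120 long, 46 wide, then blade slot 22 wide. Origin: underside, mid finger channel (44 along x, floor 6 up, runs across the whole strip). Pocket x -74 to 46, slot to 161; x to tip end, away from robot. Driver home: origin at 0,0, 23 up, x along x; 8 play each side. All mm.
- strip_l: Fixed foam strip for the largest driver, 300x75x26, side by side (pitch 76) on a fixed tray 4 thick. Blue pocket 130 long, 50 wide, then blade slot 24 wide. Origin: underside, mid finger channel (44 along x, floor 6 up, runs across the whole strip). Pocket x -84 to 46, slot to 196; x to tip end, away from robot. Driver home: origin at 0,0, 23 up, x along x; 8 play each side. All mm.
- can: Bystander: black drinks can with a red band, standing, 66 mm in diameter, 121 mm high. Origin at the centre of its underside, z up.
- multimeter: Bystander: yellow and black multimeter lying on its back, 165 x 80 x 51 mm. Origin at the centre of its underside, x along its length, z up.
There are look-alikes about, which are no part of the job. Leave any orange look-alike of the driver_m alone. Leave any purple look-alike of the driver_s alone.

How it is judged:
By the outcome, as a careful person would: the job done as asked, in the order asked, and still so for the second after the job is handed in, with the robot touching nothing.
It also fails if it takes over 106 s, if anything falls off the work surface, if the arm or the gripper's body presses on something with over 40 N, if the wrist force passes 120 N, or if a joint passes its speed limit or range.

## Working session

There is one attempt and no reset: what is moved stays moved. The work goes in short steps, Python scripts to look and compute and a tool call to move; the robot and the scene stay as the last step left them, time stands still between calls to the robot, and variables do not carry over. Pictures are saved under pics/ and viewed, at most 14 in all, crops included, and the job is handed in when it is done.

Besides the shell and the picture viewer there is one more tool, called by a JSON object that holds its "name" and its "arguments". carry_out: Moves the arm, as the interface text tells. Shift numbers are shares of 12 cm and turn numbers shares of 2 rad, none past 1 either way. Its arguments: {"type":"object","properties":{"motion":{"type":"array"},"jaw":{"type":"number"}},"required":["motion"]}

```bash
ls; mkdir -p pics; python3 - <<'E'
from bench import bot,cams,outline_of
import cv2,numpy as np
for n in ["top","scene"]:
    im=cams.camera(n); cv2.imwrite(f"pics/{n}0.png",im[:,:,::-1])
    m=cams.camera_model(n); print(n,{k:(np.round(v,4).tolist() if k=="pose" else v) for k,v in m.items()})
    for q in ["driver_xs","driver_s","driver_m","driver_l","strip_xs","strip_s","strip_m","strip_l","can","multimeter"]:
        print(q,[(np.round(d["rect"]).tolist(),round(d["confidence"],2)) for d in outline_of(n,q)])
print(bot.get_obs())
print(cams.camera_model("wrist"))
E
```

```text
pics
top {'vfov': 43.500034055681915, 'cx': 281.7635200131728, 'cy': 205.10529552105587, 'pose': [[-0.0932, 0.9751, -0.2011, 0.1937], [-0.9956, -0.0919, 0.0157, 0.0149], [-0.0031, 0.2017, 0.9795, 1.603], [0.0, 0.0, 0.0, 1.0]]}
driver_xs [([179.0, 211.0, 10.0, 26.0], 0.61), ([336.0, 202.0, 31.0, 98.0], 0.47)]
driver_s [([203.0, 191.0, 17.0, 70.0], 0.86), ([305.0, 113.0, 54.0, 19.0], 0.76), ([230.0, 189.0, 15.0, 64.0], 0.65), ([253.0, 202.0, 9.0, 30.0], 0.64), ([213.0, 297.0, 63.0, 41.0], 0.6)]
driver_m [([203.0, 191.0, 17.0, 70.0], 0.86), ([305.0, 113.0, 54.0, 19.0], 0.76), ([230.0, 189.0, 15.0, 64.0], 0.65), ([253.0, 202.0, 9.0, 30.0], 0.64), ([213.0, 297.0, 63.0, 41.0], 0.6)]
driver_l [([203.0, 191.0, 17.0, 70.0], 0.86), ([305.0, 113.0, 54.0, 19.0], 0.76), ([230.0, 189.0, 15.0, 64.0], 0.65), ([253.0, 202.0, 9.0, 30.0], 0.64), ([213.0, 297.0, 63.0, 41.0], 0.6)]
strip_xs [([363.0, 201.0, 37.0, 97.0], 0.65)]
strip_s [([336.0, 202.0, 31.0, 98.0], 0.7), ([383.0, 195.0, 33.0, 98.0], 0.69), ([312.0, 204.0, 36.0, 99.0], 0.59)]
strip_m [([336.0, 202.0, 31.0, 98.0], 0.7), ([383.0, 195.0, 33.0
[... 2170 characters left out ...]
23131738]), 'eef_rot': array([7.02125761e-01, 3.06209793e+00, 1.04803885e-04]), 'contact_force': array([-0.28785623,  0.84223747, -0.1708973 ]), 'wrist_torque': array([-0.02614625,  0.01240351,  0.00407274]), 'grasp_force': 0.0, 'opening': 0.997291824454725}
{'vfov': 64.32233190622651, 'cx': 273.76570434234196, 'cy': 214.06257096470492, 'tool_from_camera': array([[ 3.38021279e-04,  9.58589849e-01,  2.84790074e-01,
         7.24818014e-02],
       [ 9.99999943e-01, -3.21181219e-04, -1.05833052e-04,
        -7.34455641e-04],
       [-9.98126590e-06,  2.84790094e-01, -9.58589903e-01,
        -1.43004426e-01],
       [ 0.00000000e+00,  0.00000000e+00,  0.00000000e+00,
         1.00000000e+00]])}
```

```bash
cat > h.py <<'E'
import numpy as np,cv2
from bench import bot,cams,outline_of
def K(m,h=420):
    f=h/2/np.tan(np.radians(m["vfov"]/2)); return np.array([[f,0,m["cx"]],[0,f,m["cy"]],[0,0,1]])
def proj(m,P,pose=None):
    T=np.linalg.inv(m["pose"] if pose is None else pose); P=np.atleast_2d(P); c=P@T[:3,:3].T+T[:3,3]
    q=(c*[1,-1,-1])@K(m).T; return q[:,:2]/q[:,2:]
def rect(im,m,x0,x1,y0,y1,z,s,pose=None):
    # output: up = +x, left = +y ; s px per m
    W=int((y1-y0)*s);H=int((x1-x0)*s)
    w=np.array([[x1,y1,z],[x1,y0,z],[x0,y0,z],[x0,y1,z]]); src=proj(m,w,pose).astype(np.float32)
    dst=np.float32([[0,0],[W,0],[W,H],[0,H]])
    return cv2.warpPerspective(im,cv2.getPerspectiveTransform(src,dst),(W,H),flags=cv2.INTER_CUBIC)
E
python3 - <<'E'
from h import *
im=cv2.imread("pics/top0.png")
m=cams.camera_model("top")
r=rect(im,m,.15,.9,-.5,.5,.03,800); 
for i in range(11): cv2.putText(r,f"{.5-.1*i:.1f}",(i*80,10),0,.35,(0,0,255),1); cv2.line(r,(i*80,12),(i*80,20),(0,0,255),1)
for x in np.arange(.2,.9,.1): cv2.putText(r,f"{x:.1f}",(0,int((.9-x)*800)),0,.35,(0,0,255),1)
cv2.imwrite("pics/top_r.png",r)
s=cv2.imread("pics/scene0.png"); cv2.imwrite("pics/scene_c.png",cv2.resize(s[110:340,50:490],None,fx=1.8,fy=1.8,interpolation=2))
E
```

```text
(no output)
```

View pics/top_r.png

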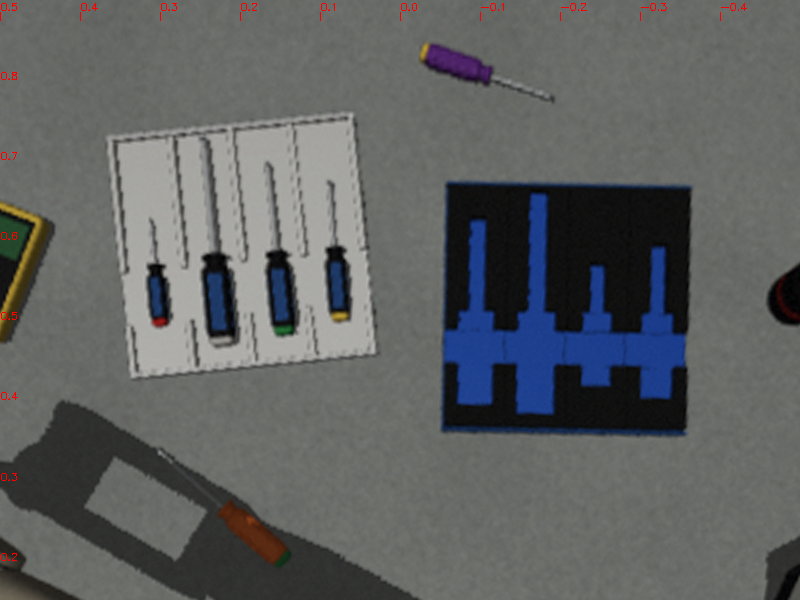

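View pics/scene_c.png

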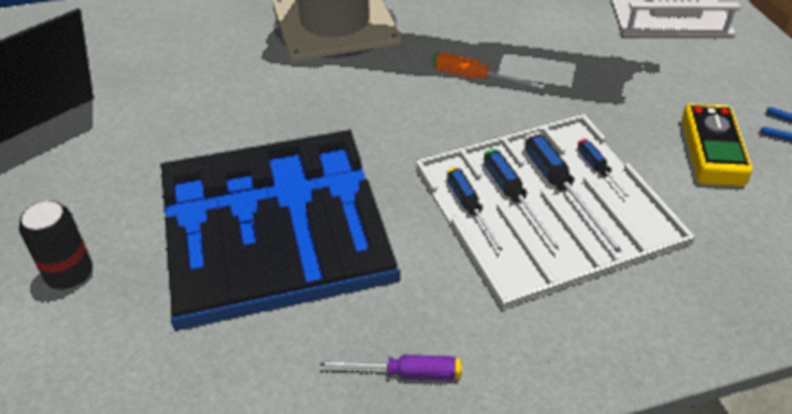

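Top view (rectified): in the rack from left to right are the smallest driver with a red cap (157,295), large/white (218,298), medium/green (281,292) and small/yellow (339,285). The orange (255,530) and purple (455,63) look-alikes lie outside the rack, so they stay put. The foam cut-outs from left to right are m (475), l (535), xs (597) and s (656); their slot lengths match the sizes given. I'm moving above the rack for a wrist view.

{"name": "carry_out", "arguments": {"motion": [-1, -0.56, 0, -0.26, -1, -0.56, 0, -0.26, -1, -0.56, 0, -0.26, -1, -0.56, 0, -0.26, -1, -0.56, 0, -0.26, -1, -0.56, 0, -0.26], "jaw": 60}}

```text
t: 1.6
tool_pos: [0.3411, 0.4263, 0.2315]
eef_rot: [-0.108, 3.139, 0.0]
contact_force: [-0.2, -0.2, -0.1]
opening: 0.705
grasp_force: 0.0
```

{"name": "carry_out", "arguments": {"motion": [-0.6, -1, 0, 0, -0.6, -1, 0, 0, -0.6, -1, 0, 0, -0.6, -1, 0, 0, -0.6, -1, 0, 0]}}

```text
t: 2.02
tool_pos: [0.422, 0.3104, 0.2314]
eef_rot: [-0.1, 3.139, -0.001]
contact_force: [0.1, 0.9, 0.2]
opening: 0.7
grasp_force: 0.0
```

{"name": "carry_out", "arguments": {"motion": [-0.6, -1, 0, 0, -0.6, -1, 0, 0, -0.6, -1, 0, 0, -0.6, -1, 0, 0, -0.6, -1, 0, 0]}}

```text
t: 2.43
tool_pos: [0.5018, 0.1963, 0.2312]
eef_rot: [-0.102, 3.14, -0.001]
contact_force: [-0.3, 0.0, 0.8]
opening: 0.704
grasp_force: 0.0
```

```bash
cat >> h.py <<'E'
from scipy.spatial.transform import Rotation as Ro
def wrist():
    o=bot.get_obs(); im=cams.camera("wrist"); m=cams.camera_model("wrist")
    T=np.eye(4); T[:3,:3]=Ro.from_rotvec(o["eef_rot"]).as_matrix(); T[:3,3]=o["tool_pos"]
    return im[:,:,::-1].copy(),m,T@m["tool_from_camera"],o
E
python3 - <<'E'
from h import *
im,m,P,o=wrist(); np.savez("w1.npz",im=im,P=P)
r=rect(im,m,.38,.78,.04,.40,.02,1500,P)
cv2.imwrite("pics/w1r.png",r)
print(o["tool_pos"],o["eef_rot"])
E
```

```text
[0.50175502 0.19625183 0.2311961 ] [-1.01835916e-01  3.13968038e+00 -7.37115506e-04]
```

View pics/w1r.png

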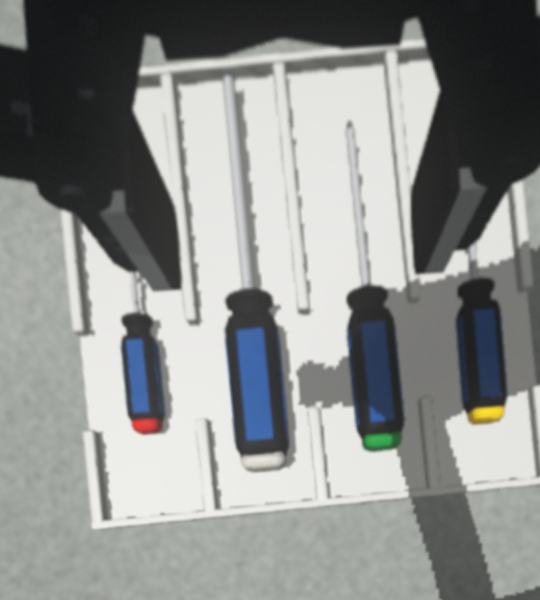

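Wrist view, rectified: rack drivers xs (143,370, red cap), l (257,380, white), m (376,370, green) and s (482,350, yellow) are all black/blue and all in the rack. Next I'm measuring their axes.

```bash
python3 - <<'E'
from h import *
d=np.load("w1.npz"); im,P=d["im"],d["P"]; m=cams.camera_model("wrist"); s=2000
spec={"xs":(22,78,.31,(0,8)),"l":(34,114,.235,None),"m":(30,104,.16,(50,80)),"s":(26,92,.085,(20,32))}
for k,(t,L,yc,hue) in spec.items():
    z=(6+t)/1000
    r=rect(im,m,.4,.7,yc-.04,yc+.04,z,s,P); h=cv2.cvtColor(r,cv2.COLOR_BGR2HSV)
    b=cv2.inRange(h,(100,110,40),(125,255,255)); n,l,st,c=cv2.connectedComponentsWithStats(b)
    i=1+np.argmax(st[1:,4]); p=np.argwhere(l==i)
    X=.7-p[:,0]/s; Y=yc+.04-p[:,1]/s
    (cx,cy),(w,hh),a=cv2.minAreaRect(np.stack([X,Y],1).astype(np.float32)*1000)
    yw=np.polyfit(X,Y,1)[0]
    out=[k,"panel ctr",round(X.mean(),4),round(Y.mean(),4),"x",X.min().round(4),X.max().round(4),"size",round(w,1),round(hh,1),"rect ang",round(a,2),"fit deg",round(np.degrees(np.arctan(yw)),2)]
    # dark (black) front end along axis + cap end
    rz=rect(im,m,.4,.7,yc-.04,yc+.04,.006+t/2000,s,P)
    if hue:
        h2=cv2.cvtColor(rz,cv2.COLOR_BGR2HSV); q=np.argwhere(cv2.inRange(h2,(hue[0],120,60),(hue[1],255,255)))
        q=q[abs(q[:,1]-80)<60]; out+=["cap(axis z) x",np.percentile(.7-q[:,0]/s,[1,99]).round(4),"y",round(yc+.04-q[:,1].mean()/s,4)]
    # profile of gray along the axis
    xs=np.arange(.44,.64,.002); ys=Y.mean()+yw*(xs-X.mean())
    g=cv2.cvtColor(rz,cv2.COLOR_BGR2GRAY); v=[int(g[int((.7-x)*s),int((yc+.04-y)*s)]) for x,y in zip(xs,ys)]
    print(*out); print("  dark/nonwhite:",[ (round(x,3),u) for x,u in zip(xs,v) if (x<X.min()+.002 or x>X.max()-.002) and abs(x-X.mean())<.085][::2])
E
```

```text
xs panel ctr 0.528 0.3062 x 0.504 0.552 size 48.3 11.4 rect ang 5.48 fit deg 5.24 cap(axis z) x [0.493  0.5025] y 0.3041
  dark/nonwhite: [(np.float64(0.444), 238), (np.float64(0.448), 238), (np.float64(0.452), 238), (np.float64(0.456), 238), (np.float64(0.46), 238), (np.float64(0.464), 238), (np.float64(0.468), 238), (np.float64(0.472), 238), (np.float64(0.476), 237), (np.float64(0.48), 238), (np.float64(0.484), 237), (np.float64(0.488), 237), (np.float64(0.492), 107), (np.float64(0.496), 110), (np.float64(0.5), 111), (np.float64(0.504), 66), (np.float64(0.552), 99), (np.float64(0.556), 67), (np.float64(0.56), 60), (np.float64(0.564), 59), (np.float64(0.568), 56), (np.float64(0.572), 91), (np.float64(0.576), 194), (np.float64(0.58), 163), (np.float64(0.584), 186), (np.float64(0.588), 190), (np.float64(0.592), 194), (np.float64(0.596), 183), (np.float64(0.6), 123), (np.float64(0.604), 53), (np.float64(0.608), 75), (np.float64(0.612), 91)]
l panel ctr 0.5192 0.2284 x 0.4835 0.5545 size 70.5 18.1 rect ang 5.44 fit deg 4.98
  dark/nonwhite: [(np.float64(0.44), 226), (np.float64(0.444), 
[... 1641 characters left out ...]
64(0.466), 229), (np.float64(0.47), 229), (np.float64(0.474), 229), (np.float64(0.478), 229), (np.float64(0.482), 229), (np.float64(0.486), 229), (np.float64(0.49), 229), (np.float64(0.494), 229), (np.float64(0.498), 158), (np.float64(0.502), 176), (np.float64(0.506), 212), (np.float64(0.51), 63), (np.float64(0.514), 46), (np.float64(0.57), 50), (np.float64(0.574), 41), (np.float64(0.578), 33), (np.float64(0.582), 33), (np.float64(0.586), 33), (np.float64(0.59), 33), (np.float64(0.594), 57), (np.float64(0.598), 105), (np.float64(0.602), 103), (np.float64(0.606), 121), (np.float64(0.61), 198), (np.float64(0.614), 198), (np.float64(0.618), 77), (np.float64(0.622), 37), (np.float64(0.626), 38)]
```

```bash
cat > plan.py <<'E'
import sys,numpy as np
from bench import bot
from scipy.spatial.transform import Rotation as Ro
# args: x y z yawdeg(driver) ... waypoints ; prints shares for each call chain
o=bot.get_obs(); p=o["tool_pos"].copy(); R=Ro.from_rotvec(o["eef_rot"]).as_matrix(); yaw=np.arctan2(R[1,0],R[0,0])
print("now",p.round(4),"yaw",round(np.degrees(yaw)%360-180,2),"tilt",R[2].round(3),"t",o["t"])
a=np.array(sys.argv[1:],float).reshape(-1,4)
for x,y,z,d in a:
    t=np.array([x,y,z]); ty=np.radians(d)+np.pi; dy=(ty-yaw+np.pi)%(2*np.pi)-np.pi
    n=1
    while True:
        # n calls, all yaw in the first
        w=t-p; ax=np.array([[np.cos(yaw+dy),np.sin(yaw+dy),0],[np.sin(yaw+dy),-np.cos(yaw+dy),0],[0,0,-1]])
        ax0=np.array([[np.cos(yaw),np.sin(yaw),0],[np.sin(yaw),-np.cos(yaw),0],[0,0,-1]])
        if np.abs(ax@w/n/.12).max()<=1 and np.abs(ax0@w/n/.12).max()<=1: break
        n+=1
    for i in range(n):
        s=(ax0 if i==0 else ax)@w/n/.12
        print("  call",s.round(3).tolist(),"roll",round(-dy/2,3) if i==0 else 0,"rows>=",int(np.ceil(np.linalg.norm(w)/n/.0417)))
    p=t; yaw=yaw+dy
E
python3 plan.py .545 .2307 .11 5.2 .545 .2307 .010 5.2
```

```text
now [0.5007 0.1979 0.2312] yaw 3.78 tilt [ 0.  0. -1.] t 2.4833
  call [-0.193, 0.124, 0.505] roll -0.012 rows>= 2
  call [-0.196, 0.12, 0.505] roll 0 rows>= 2
  call [0.0, 0.0, 0.833] roll -0.0 rows>= 3
```

{"name": "carry_out", "arguments": {"motion": [-0.388, 0.244, 0.6, -0.012, -0.388, 0.244, 1, -0.012, -0.388, 0.244, 1, -0.012, -0.388, 0.244, 1, -0.012, -0.388, 0.244, 1, -0.012], "jaw": 60}}

```text
t: 2.9
tool_pos: [0.5411, 0.2316, 0.1069]
eef_rot: [0.149, -3.13, 0.003]
contact_force: [0.2, -0.1, 0.6]
opening: 0.703
grasp_force: 0.0
```

{"name": "carry_out", "arguments": {"motion": [0, 0, 0.3, 0, 0, 0, 0.6, 0, 0, 0, 0.84, 0, 0, 0, 0.84, 0, 0, 0, 0.84, 0]}}

```text
t: 3.32
tool_pos: [0.5441, 0.2309, 0.0117]
eef_rot: [0.147, -3.137, 0.0]
contact_force: [0.6, 0.2, 1.5]
opening: 0.704
grasp_force: 0.0
```

{"name": "carry_out", "arguments": {"motion": [0, 0, 0, 0, 0, 0, 0, 0, 0, 0, 0, 0, 0, 0, 0, 0, 0, 0, 0, 0, 0, 0, 0, 0], "jaw": 10}}

```text
t: 3.82
tool_pos: [0.5477, 0.2315, 0.0148]
eef_rot: [-0.146, 3.132, 0.003]
contact_force: [-1.4, 0.9, 8.8]
opening: 0.386
grasp_force: 61.6
```

{"name": "carry_out", "arguments": {"motion": [0, 0, -0.3, 0, 0, 0, -0.6, 0, 0, 0, -0.9, 0, 0, 0, -0.9, 0, 0, 0, -0.9, 0, 0, 0, -0.9, 0]}}

```text
t: 4.32
tool_pos: [0.5452, 0.2304, 0.1197]
eef_rot: [-0.146, 3.136, 0.001]
contact_force: [0.8, 0.1, -3.2]
opening: 0.386
grasp_force: 60.7
```

```bash
python3 - <<'E'
from h import *
o=bot.get_obs();print(o["tool_pos"],o["contact_force"],o["wrist_torque"],o["opening"])
E
python3 plan.py .466 -.169 .13 -1.2
```

```text
[0.54524661 0.23040545 0.11972148] [ 0.76469988  0.07445181 -3.24615617] [-0.02422723  0.01574257  0.00964083] 0.38641079565772324
now [0.5452 0.2304 0.1197] yaw 5.33 tilt [-0.002  0.    -1.   ] t 4.3167
  call [0.242, -0.813, -0.021] roll 0.057 rows>= 3
  call [0.148, -0.835, -0.021] roll 0 rows>= 3
  call [0.148, -0.835, -0.021] roll 0 rows>= 3
  call [0.148, -0.835, -0.021] roll 0 rows>= 3
```

{"name": "carry_out", "arguments": {"motion": [0.24, -0.81, 0, 0.057, 0.24, -0.81, 0, 0.057, 0.24, -0.81, 0, 0.057, 0.24, -0.81, 0, 0.057]}}

```text
t: 4.65
tool_pos: [0.5229, 0.127, 0.1162]
eef_rot: [-0.037, -3.137, 0.003]
contact_force: [-1.1, -0.2, -3.4]
opening: 0.383
grasp_force: 61.0
```

{"name": "carry_out", "arguments": {"motion": [0.15, -0.83, 0, 0, 0.15, -0.83, 0, 0, 0.15, -0.83, 0, 0, 0.15, -0.83, 0, 0]}}

```text
t: 4.98
tool_pos: [0.5033, 0.0286, 0.1168]
eef_rot: [-0.037, -3.138, 0.002]
contact_force: [-0.4, -0.6, -2.0]
opening: 0.389
grasp_force: 61.2
```

{"name": "carry_out", "arguments": {"motion": [0.15, -0.83, 0, 0, 0.15, -0.83, 0, 0, 0.15, -0.83, 0, 0, 0.15, -0.83, 0, 0]}}

```text
t: 5.32
tool_pos: [0.4838, -0.0701, 0.1173]
eef_rot: [-0.037, -3.139, 0.001]
contact_force: [-0.2, 0.1, -1.8]
opening: 0.384
grasp_force: 61.3
```

{"name": "carry_out", "arguments": {"motion": [0.15, -0.83, -0.5, 0, 0.15, -0.83, -0.5, 0, 0.15, -0.83, -0.5, 0, 0.15, -0.83, -0.5, 0, 0.15, -0.83, -0.5, 0, 0.15, -0.83, -0.5, 0]}}

```text
t: 5.82
tool_pos: [0.4648, -0.1655, 0.1772]
eef_rot: [-0.033, -3.14, -0.003]
contact_force: [-0.3, -0.2, -1.6]
opening: 0.383
grasp_force: 61.5
```

```bash
python3 - <<'E'
from h import *
im,m,P,o=wrist(); np.savez("w2.npz",im=im,P=P)
o2=bot.get_obs(); print(o["tool_pos"],o2["tool_pos"])
s=1600
r=rect(im,m,.36,.71,-.37,-.04,.03,s,P)
r2=rect(cv2.imread("pics/top0.png"),cams.camera_model("top"),.36,.71,-.37,-.04,.03,s)
cv2.imwrite("pics/w2r.png",r); 
c=cv2.resize(np.hstack([r,r2]),None,fx=.75,fy=.75); print(c.shape); cv2.imwrite("pics/w2c.png",c)
E
python3 plan.py .466 -.169 .13 -1.2
```

```text
[ 0.46477538 -0.16549209  0.17722396] [ 0.46454966 -0.16509143  0.17685097]
(420, 792, 3)
now [ 0.4645 -0.1651  0.1769] yaw -1.14 tilt [ 0.002  0.002 -1.   ] t 5.8667
  call [-0.013, -0.032, 0.39] roll 0.0 rows>= 2
```

View pics/w2c.png

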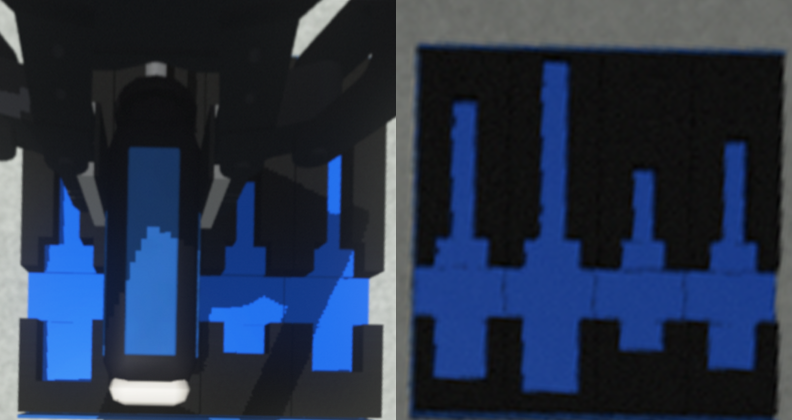

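Wrist view (left) and top view (right) agree to about 2 mm. The strip origins come out at m (.469,-.095), l (.467,-.1705), xs (.465,-.246) and s (.464,-.322), with yaw about -1.2°. The held white driver is over the longest cut-out, with its butt about 4 mm behind nominal.

{"name": "carry_out", "arguments": {"motion": [-0.05, -0.045, 0.3, 0, -0.05, -0.045, 0.6, 0, -0.05, -0.045, 0.8, 0, -0.05, -0.045, 0.8, 0, -0.05, -0.045, 0.8, 0, -0.05, -0.045, 0.8, 0]}}

```text
t: 6.37
tool_pos: [0.4716, -0.1717, 0.0835]
eef_rot: [0.031, 3.141, -0.0]
contact_force: [1.2, -0.5, -1.6]
opening: 0.387
grasp_force: 61.3
```

```bash
python3 plan.py .4705 -.1705 .017 -1.2
```

```text
now [ 0.4716 -0.1717  0.0835] yaw -1.12 tilt [-0.001 -0.    -1.   ] t 6.3667
  call [0.009, 0.01, 0.554] roll 0.001 rows>= 2
```

{"name": "carry_out", "arguments": {"motion": [0.01, 0.01, 0.2, 0, 0.01, 0.01, 0.35, 0, 0.01, 0.01, 0.48, 0, 0.01, 0.01, 0.55, 0, 0.01, 0.01, 0.55, 0, 0.01, 0.01, 0.55, 0]}}

```text
t: 6.87
tool_pos: [0.4715, -0.1717, 0.0187]
eef_rot: [0.032, 3.138, -0.002]
contact_force: [-0.0, 0.0, -1.8]
opening: 0.385
grasp_force: 63.6
```

{"name": "carry_out", "arguments": {"motion": [0, 0, 0.02, 0, 0, 0, 0.03, 0, 0, 0, 0.03, 0]}}

```text
t: 7.12
tool_pos: [0.4717, -0.1718, 0.0177]
eef_rot: [0.032, 3.139, -0.002]
contact_force: [-17.4, 8.1, 34.8]
opening: 0.386
grasp_force: 68.5
```

{"name": "carry_out", "arguments": {"motion": [0, 0, -0.02, 0, 0, 0, -0.02, 0, 0, 0, -0.02, 0, 0, 0, -0.02, 0], "jaw": 52}}

```text
t: 7.45
tool_pos: [0.4701, -0.1713, 0.0157]
eef_rot: [0.033, 3.141, -0.001]
contact_force: [-0.4, -0.4, -0.1]
opening: 0.608
grasp_force: 0.0
```

{"name": "carry_out", "arguments": {"motion": [0, 0, -0.3, 0, 0, 0, -0.6, 0, 0, 0, -0.95, 0, 0, 0, -0.95, 0, 0, 0, -0.95, 0]}}

```text
t: 7.87
tool_pos: [0.4721, -0.1723, 0.1328]
eef_rot: [0.033, 3.135, -0.005]
contact_force: [-1.1, -0.2, -1.1]
opening: 0.612
grasp_force: 0.0
```

{"name": "carry_out", "arguments": {"motion": [0, 0.4, -0.8, 0, 0, 0.8, -0.8, 0, 0, 1, -0.8, 0, 0, 1, -0.8, 0, 0, 1, -0.8, 0], "jaw": 60}}

```text
t: 8.28
tool_pos: [0.4733, -0.0468, 0.2277]
eef_rot: [0.027, 3.138, 0.002]
contact_force: [0.2, -0.3, 0.5]
opening: 0.703
grasp_force: 0.0
```

```bash
python3 - <<'E'
from h import *
im,m,P,o=wrist()
r=rect(im,m,.36,.71,-.30,0.0,.03,1500,P)
cv2.imwrite("pics/w3.png",r)
E
python3 plan.py .548 .1521 .13 5 .548 .1521 .014 5
```

```text
now [ 0.4728 -0.0489  0.2259] yaw -0.97 tilt [-0.002  0.    -1.   ] t 8.3333
  call [-0.299, 0.843, 0.4] roll -0.052 rows>= 3
  call [-0.385, 0.807, 0.4] roll 0 rows>= 3
  call [0.0, 0.0, 0.967] roll -0.0 rows>= 3
```

View pics/w3.png

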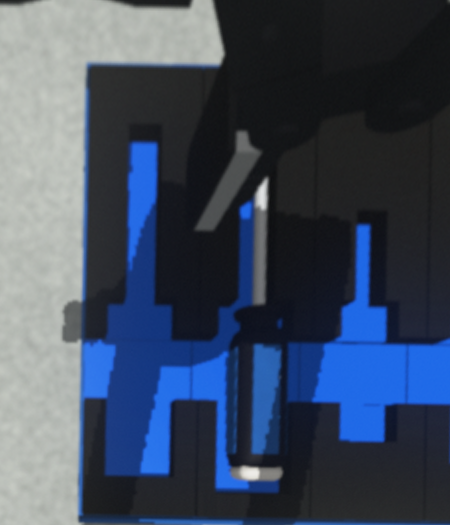

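Driver_l is down in the longest cut-out: handle at (257,390), about 7 mm gap at the butt (row 480 vs 490), and blade centred in the slot at column 260. Next is driver_m.

{"name": "carry_out", "arguments": {"motion": [-0.295, 0.84, 0.4, -0.052, -0.295, 0.84, 0.4, -0.052, -0.295, 0.84, 0.4, -0.052, -0.295, 0.84, 0.4, -0.052]}}

```text
t: 8.67
tool_pos: [0.5078, 0.0523, 0.1714]
eef_rot: [0.134, -3.131, -0.003]
contact_force: [-0.4, -0.1, -0.9]
opening: 0.704
grasp_force: 0.0
```

{"name": "carry_out", "arguments": {"motion": [-0.38, 0.81, 0.4, 0, -0.38, 0.81, 0.4, 0, -0.38, 0.81, 0.4, 0, -0.38, 0.81, 0.4, 0, -0.38, 0.81, 0.4, 0, -0.38, 0.81, 0.4, 0]}}

```text
t: 9.17
tool_pos: [0.5463, 0.1483, 0.1277]
eef_rot: [0.13, -3.136, 0.002]
contact_force: [0.1, 0.0, -0.1]
opening: 0.704
grasp_force: 0.0
```

```bash
python3 plan.py .547 .1519 .014 5
```

```text
now [0.5463 0.1483 0.1277] yaw 4.76 tilt [ 0.003 -0.001 -1.   ] t 9.1667
  call [-0.008, 0.03, 0.948] roll -0.002 rows>= 3
```

{"name": "carry_out", "arguments": {"motion": [-0.01, 0.03, 0.3, 0, -0.01, 0.03, 0.6, 0, -0.01, 0.03, 0.94, 0, -0.01, 0.03, 0.94, 0, -0.01, 0.03, 0.94, 0]}}

```text
t: 9.58
tool_pos: [0.5455, 0.1512, 0.0145]
eef_rot: [0.128, -3.133, 0.002]
contact_force: [-0.3, 0.2, 1.6]
opening: 0.697
grasp_force: 0.0
```

{"name": "carry_out", "arguments": {"motion": [0, 0, 0, 0, 0, 0, 0, 0, 0, 0, 0, 0, 0, 0, 0, 0, 0, 0, 0, 0, 0, 0, 0, 0], "jaw": 10}}

```text
t: 10.08
tool_pos: [0.5511, 0.1535, 0.0205]
eef_rot: [-0.13, 3.132, 0.001]
contact_force: [-0.0, -1.9, 7.6]
opening: 0.334
grasp_force: 61.1
```

{"name": "carry_out", "arguments": {"motion": [0, 0, -0.3, 0, 0, 0, -0.6, 0, 0, 0, -0.9, 0, 0, 0, -0.9, 0, 0, 0, -0.9, 0, 0, 0, -0.9, 0]}}

```text
t: 10.58
tool_pos: [0.5484, 0.1533, 0.1257]
eef_rot: [-0.131, 3.137, 0.0]
contact_force: [-0.6, -0.8, -2.2]
opening: 0.332
grasp_force: 60.0
```

```bash
python3 plan.py .469 -.095 .18 -1.2 .469 -.095 .017 -1.2
```

```text
now [0.5484 0.1533 0.1257] yaw 4.77 tilt [-0.002  0.    -1.   ] t 10.5833
  call [0.277, -0.669, -0.151] roll 0.052 rows>= 3
  call [0.206, -0.694, -0.151] roll 0 rows>= 3
  call [0.206, -0.694, -0.151] roll 0 rows>= 3
  call [0.0, 0.0, 0.679] roll -0.0 rows>= 2
  call [0.0, 0.0, 0.679] roll 0 rows>= 2
```

{"name": "carry_out", "arguments": {"motion": [0.277, -0.67, -0.15, 0.052, 0.277, -0.67, -0.15, 0.052, 0.277, -0.67, -0.15, 0.052, 0.277, -0.67, -0.15, 0.052]}}

```text
t: 10.92
tool_pos: [0.5204, 0.0683, 0.1416]
eef_rot: [-0.037, -3.14, 0.001]
contact_force: [0.6, -0.3, -1.0]
opening: 0.335
grasp_force: 60.1
```

{"name": "carry_out", "arguments": {"motion": [0.206, -0.694, -0.15, 0, 0.206, -0.694, -0.15, 0, 0.206, -0.694, -0.15, 0, 0.206, -0.694, -0.15, 0]}}

```text
t: 11.25
tool_pos: [0.4947, -0.0134, 0.1601]
eef_rot: [-0.037, -3.141, -0.0]
contact_force: [-0.5, 0.6, -1.6]
opening: 0.332
grasp_force: 60.2
```

{"name": "carry_out", "arguments": {"motion": [0.206, -0.694, -0.15, 0, 0.206, -0.694, -0.15, 0, 0.206, -0.694, -0.15, 0, 0.206, -0.694, -0.15, 0, 0.206, -0.694, -0.15, 0, 0.206, -0.694, -0.15, 0]}}

```text
t: 11.75
tool_pos: [0.4688, -0.0933, 0.1775]
eef_rot: [-0.03, -3.14, -0.002]
contact_force: [-0.1, 0.2, -1.4]
opening: 0.335
grasp_force: 60.3
```

```bash
cat > held.py <<'E'
from h import *
import sys
# position of the held driver's butt cap relative to TCP, at axis height TCP+8mm
lo,hi=int(sys.argv[1]),int(sys.argv[2]); need=float(sys.argv[3])
im,m,P,o=wrist(); p=o["tool_pos"]; s=2000
r=rect(im,m,p[0]-.15,p[0]+.05,p[1]-.05,p[1]+.05,p[2]+.005,s,P)
h=cv2.cvtColor(r,cv2.COLOR_BGR2HSV); k=cv2.inRange(h,(lo,120,60),(hi,255,255))
n,l,st,c=cv2.connectedComponentsWithStats(k); i=1+np.argmax(st[1:,4]); q=np.argwhere(l==i)
bx=p[0]+.05-q[:,0].max()/s; print("butt rel TCP mm",(bx-p[0])*1000,"origin rel TCP",(bx-p[0])*1000+need,"cap y rel",(.05-q[:,1].mean()/s)*1000,"area",len(q))
cv2.imwrite("pics/held.png",r)
E
python3 held.py 50 80 66; python3 plan.py .469 -.095 .09 -1.2
```

```text
butt rel TCP mm -70.49999999999996 origin rel TCP -4.499999999999957 cap y rel -0.48388952819332365 area 869
now [ 0.4687 -0.0933  0.1776] yaw -1.08 tilt [ 0.001  0.001 -1.   ] t 11.8
  call [-0.003, -0.014, 0.73] roll 0.001 rows>= 3
```

{"name": "carry_out", "arguments": {"motion": [-0.03, -0.015, 0.35, 0, -0.03, -0.015, 0.65, 0, -0.03, -0.015, 0.95, 0, -0.03, -0.015, 0.95, 0, -0.03, -0.015, 0.95, 0]}}

```text
t: 12.22
tool_pos: [0.4701, -0.0951, 0.0623]
eef_rot: [-0.03, -3.136, -0.003]
contact_force: [0.8, -0.9, -0.8]
opening: 0.332
grasp_force: 60.2
```

{"name": "carry_out", "arguments": {"motion": [0, 0, 0.15, 0, 0, 0, 0.28, 0, 0, 0, 0.28, 0, 0, 0, 0.28, 0]}}

```text
t: 12.55
tool_pos: [0.4733, -0.0968, 0.0328]
eef_rot: [0.032, 3.14, -0.001]
contact_force: [-0.9, -0.8, -0.4]
opening: 0.329
grasp_force: 60.3
```

{"name": "carry_out", "arguments": {"motion": [0, 0, 0.03, 0, 0, 0, 0.06, 0, 0, 0, 0.06, 0]}}

```text
t: 12.8
tool_pos: [0.4743, -0.0975, 0.0264]
eef_rot: [0.033, 3.138, -0.002]
contact_force: [-5.0, 1.4, 12.8]
opening: 0.333
grasp_force: 62.1
```

{"name": "carry_out", "arguments": {"motion": [0, 0, 0.02, 0, 0, 0, 0.02, 0, 0, 0, 0.02, 0]}}

```text
t: 13.05
tool_pos: [0.4743, -0.0975, 0.0263]
eef_rot: [0.032, 3.138, -0.001]
contact_force: [-18.7, 5.4, 40.4]
opening: 0.334
grasp_force: 65.3
```

{"name": "carry_out", "arguments": {"motion": [0, 0, -0.02, 0, 0, 0, -0.02, 0, 0, 0, -0.02, 0, 0, 0, -0.02, 0], "jaw": 48}}

```text
t: 13.38
tool_pos: [0.4724, -0.0971, 0.0239]
eef_rot: [0.033, 3.141, -0.0]
contact_force: [-0.3, 0.6, 0.8]
opening: 0.561
grasp_force: 0.0
```

{"name": "carry_out", "arguments": {"motion": [0, 0, -0.3, 0, 0, 0, -0.6, 0, 0, 0, -0.95, 0, 0, 0, -0.95, 0, 0, 0, -0.95, 0]}}

```text
t: 13.8
tool_pos: [0.4746, -0.0978, 0.141]
eef_rot: [0.033, 3.135, -0.003]
contact_force: [-0.3, 0.2, 0.2]
opening: 0.561
grasp_force: 0.0
```

```bash
python3 plan.py .55 .0797 .14 4.6
```

```text
now [ 0.4746 -0.0978  0.141 ] yaw -1.19 tilt [-0.006 -0.002 -1.   ] t 13.8
  call [-0.299, 0.746, 0.004] roll -0.051 rows>= 3
  call [-0.373, 0.712, 0.004] roll 0 rows>= 3
```

{"name": "carry_out", "arguments": {"motion": [-0.3, 0.746, 0, -0.051, -0.3, 0.746, 0, -0.051, -0.3, 0.746, 0, -0.051, -0.3, 0.746, 0, -0.051], "jaw": 58}}

```text
t: 14.13
tool_pos: [0.5098, -0.0054, 0.1359]
eef_rot: [0.132, -3.137, -0.002]
contact_force: [-0.5, -0.2, -0.7]
opening: 0.676
grasp_force: 0.0
```

{"name": "carry_out", "arguments": {"motion": [-0.373, 0.712, 0, 0, -0.373, 0.712, 0, 0, -0.373, 0.712, 0, 0, -0.373, 0.712, 0, 0, -0.373, 0.712, 0, 0, -0.373, 0.712, 0, 0]}}

```text
t: 14.63
tool_pos: [0.5467, 0.0793, 0.1366]
eef_rot: [0.127, -3.137, 0.001]
contact_force: [1.0, -0.3, -0.6]
opening: 0.676
grasp_force: 0.0
```

```bash
python3 plan.py .55 .0797 .04 4.6; python3 - <<'E'
from h import *
im,m,P,o=wrist()
# s driver and xs check, and m in foam
r=rect(im,m,.40,.66,-.14,.16,.03,1500,P); cv2.imwrite("pics/w4.png",r)
E
```

```text
now [0.5467 0.0793 0.1366] yaw 4.63 tilt [ 0.002 -0.001 -1.   ] t 14.6333
  call [-0.027, 0.001, 0.805] roll 0.0 rows>= 3
```

View pics/w4.png

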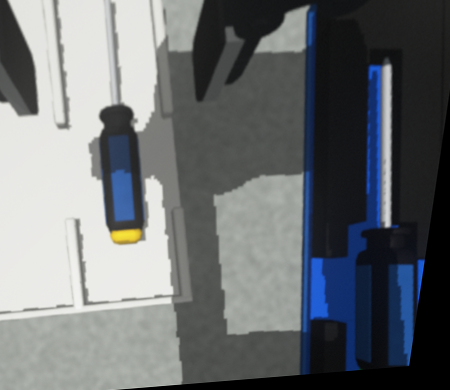

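The green driver's blade sits in its slot (385,150). The yellow-capped driver_s is in the rack below the open jaws (124,180), butt at row 242. Descending on it now.

{"name": "carry_out", "arguments": {"motion": [-0.025, 0, 0.35, 0, -0.025, 0, 0.7, 0, -0.025, 0, 0.9, 0, -0.025, 0, 0.9, 0]}}

```text
t: 15.02
tool_pos: [0.5448, 0.079, 0.0229]
eef_rot: [0.124, -3.128, 0.001]
contact_force: [-0.5, 0.3, -1.0]
opening: 0.677
grasp_force: 0.0
```

{"name": "carry_out", "arguments": {"motion": [0, 0, 0.12, 0, 0, 0, 0.12, 0, 0, 0, 0.12, 0]}}

```text
t: 15.27
tool_pos: [0.5509, 0.08, 0.0164]
eef_rot: [-0.126, 3.139, -0.0]
contact_force: [-0.0, 0.9, 0.5]
opening: 0.681
grasp_force: 0.0
```

{"name": "carry_out", "arguments": {"motion": [0, 0, 0, 0, 0, 0, 0, 0, 0, 0, 0, 0, 0, 0, 0, 0, 0, 0, 0, 0, 0, 0, 0, 0, 0, 0, 0, 0], "jaw": 8}}

```text
t: 15.85
tool_pos: [0.5521, 0.0808, 0.0173]
eef_rot: [-0.128, 3.136, -0.0]
contact_force: [-0.8, -0.2, 7.2]
opening: 0.288
grasp_force: 59.9
```

{"name": "carry_out", "arguments": {"motion": [0, 0, -0.3, 0, 0, 0, -0.6, 0, 0, 0, -0.9, 0, 0, 0, -0.9, 0, 0, 0, -0.9, 0, 0, 0, -0.9, 0]}}

```text
t: 16.35
tool_pos: [0.5507, 0.0808, 0.1235]
eef_rot: [-0.128, 3.138, -0.0]
contact_force: [-0.8, 1.0, -1.0]
opening: 0.287
grasp_force: 59.1
```

```bash
python3 plan.py .468 -.322 .18 -1.2 
```

```text
now [0.5507 0.0808 0.1235] yaw 4.66 tilt [-0.001 -0.    -1.   ] t 16.35
  call [0.24, -0.822, -0.118] roll 0.051 rows>= 3
  call [0.155, -0.843, -0.118] roll 0 rows>= 3
  call [0.155, -0.843, -0.118] roll 0 rows>= 3
  call [0.155, -0.843, -0.118] roll 0 rows>= 3
```

{"name": "carry_out", "arguments": {"motion": [0.24, -0.82, -0.12, 0.051, 0.24, -0.82, -0.12, 0.051, 0.24, -0.82, -0.12, 0.051, 0.24, -0.82, -0.12, 0.051]}}

```text
t: 16.68
tool_pos: [0.5283, -0.0232, 0.1364]
eef_rot: [-0.038, -3.139, 0.002]
contact_force: [0.5, 0.2, -1.4]
opening: 0.284
grasp_force: 59.3
```

{"name": "carry_out", "arguments": {"motion": [0.155, -0.843, -0.12, 0, 0.155, -0.843, -0.12, 0, 0.155, -0.843, -0.12, 0, 0.155, -0.843, -0.12, 0]}}

```text
t: 17.02
tool_pos: [0.508, -0.1235, 0.1511]
eef_rot: [-0.038, -3.139, 0.001]
contact_force: [0.5, 1.0, -0.6]
opening: 0.288
grasp_force: 59.4
```

{"name": "carry_out", "arguments": {"motion": [0.155, -0.843, -0.12, 0, 0.155, -0.843, -0.12, 0, 0.155, -0.843, -0.12, 0, 0.155, -0.843, -0.12, 0]}}

```text
t: 17.35
tool_pos: [0.4876, -0.2238, 0.1657]
eef_rot: [-0.038, -3.14, 0.001]
contact_force: [0.7, 0.3, -0.7]
opening: 0.288
grasp_force: 59.5
```

{"name": "carry_out", "arguments": {"motion": [0.155, -0.843, -0.12, 0, 0.155, -0.843, -0.12, 0, 0.155, -0.843, -0.12, 0, 0.155, -0.843, -0.12, 0, 0.155, -0.843, -0.12, 0, 0.155, -0.843, -0.12, 0]}}

```text
t: 17.85
tool_pos: [0.4679, -0.3199, 0.1794]
eef_rot: [-0.032, -3.14, -0.004]
contact_force: [-0.8, -0.1, -1.2]
opening: 0.282
grasp_force: 59.5
```

```bash
python3 held.py 20 32 54; python3 plan.py .467 -.322 .065 -1.2; python3 - <<'E'
from h import *
im,m,P,o=wrist(); cv2.imwrite("pics/w5.png",rect(im,m,.36,.71,-.38,-.06,.03,1500,P))
E
```

```text
butt rel TCP mm -53.499999999999936 origin rel TCP 0.500000000000064 cap y rel 0.6410256410256456 area 819
now [ 0.468  -0.3198  0.1796] yaw -1.12 tilt [ 0.001  0.002 -1.   ] t 17.9
  call [0.008, -0.019, 0.955] roll 0.001 rows>= 3
```

View pics/w5.png

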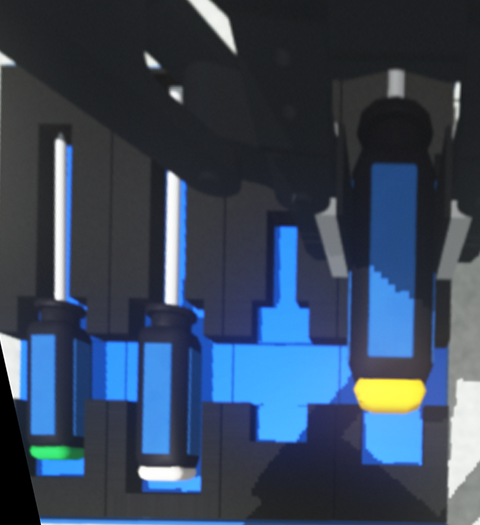

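Green (57,380) and white (168,390) both lie in their pockets. The yellow driver is held over the s cut-out, whose near rim is at row 465 and centre at column 392.

{"name": "carry_out", "arguments": {"motion": [0.03, -0.02, 0.35, 0, 0.03, -0.02, 0.65, 0, 0.03, -0.02, 0.95, 0, 0.03, -0.02, 0.95, 0, 0.03, -0.02, 0.95, 0]}}

```text
t: 18.37
tool_pos: [0.4628, -0.3216, 0.0648]
eef_rot: [-0.031, -3.137, -0.006]
contact_force: [1.4, 0.4, -0.4]
opening: 0.29
grasp_force: 59.5
```

{"name": "carry_out", "arguments": {"motion": [0, 0, 0.15, 0, 0, 0, 0.28, 0, 0, 0, 0.28, 0, 0, 0, 0.28, 0]}}

```text
t: 18.7
tool_pos: [0.4653, -0.3245, 0.0354]
eef_rot: [0.032, 3.14, -0.002]
contact_force: [-0.0, -1.0, -0.4]
opening: 0.289
grasp_force: 59.5
```

{"name": "carry_out", "arguments": {"motion": [0, 0, 0.04, 0, 0, 0, 0.07, 0, 0, 0, 0.07, 0, 0, 0, 0.07, 0]}}

```text
t: 19.03
tool_pos: [0.4644, -0.3243, 0.0254]
eef_rot: [0.033, 3.141, -0.0]
contact_force: [1.1, 0.1, -0.1]
opening: 0.291
grasp_force: 59.5
```

{"name": "carry_out", "arguments": {"motion": [0, 0, 0.02, 0, 0, 0, 0.02, 0, 0, 0, 0.02, 0]}}

```text
t: 19.28
tool_pos: [0.4645, -0.3245, 0.0252]
eef_rot: [0.033, 3.141, -0.0]
contact_force: [-10.3, 7.8, 23.2]
opening: 0.287
grasp_force: 62.3
```

Seated at the expected height, so I'm releasing it and going for xs.

{"name": "carry_out", "arguments": {"motion": [0, 0, -0.01, 0, 0, 0, -0.01, 0, 0, 0, -0.01, 0, 0, 0, -0.01, 0], "jaw": 44}}

```text
t: 19.62
tool_pos: [0.4642, -0.3242, 0.0236]
eef_rot: [-0.033, -3.141, -0.0]
contact_force: [-0.3, -0.3, 0.3]
opening: 0.514
grasp_force: 0.0
```

{"name": "carry_out", "arguments": {"motion": [0, 0, -0.3, 0, 0, 0, -0.6, 0, 0, 0, -0.95, 0, 0, 0, -0.95, 0, 0, 0, -0.95, 0]}}

```text
t: 20.03
tool_pos: [0.4663, -0.326, 0.1415]
eef_rot: [0.033, 3.136, -0.007]
contact_force: [-0.6, 1.0, -0.4]
opening: 0.516
grasp_force: 0.0
```

```bash
python3 plan.py .529 .3064 .13 5.3
```

```text
now [ 0.4663 -0.326   0.1415] yaw -1.19 tilt [-0.006 -0.004 -1.   ] t 20.0333
  call [-0.069, 0.88, 0.016] roll -0.057 rows>= 3
  call [-0.168, 0.866, 0.016] roll 0 rows>= 3
  call [-0.168, 0.866, 0.016] roll 0 rows>= 3
  call [-0.168, 0.866, 0.016] roll 0 rows>= 3
  call [-0.168, 0.866, 0.016] roll 0 rows>= 3
  call [-0.168, 0.866, 0.016] roll 0 rows>= 3
```

{"name": "carry_out", "arguments": {"motion": [-0.07, 0.88, 0, -0.057, -0.07, 0.88, 0, -0.057, -0.07, 0.88, 0, -0.057, -0.07, 0.88, 0, -0.057], "jaw": 54}}

```text
t: 20.37
tool_pos: [0.474, -0.2141, 0.1355]
eef_rot: [0.151, -3.135, -0.006]
contact_force: [-0.7, 0.0, -0.6]
opening: 0.628
grasp_force: 0.0
```

{"name": "carry_out", "arguments": {"motion": [-0.168, 0.866, 0, 0, -0.168, 0.866, 0, 0, -0.168, 0.866, 0, 0, -0.168, 0.866, 0, 0]}}

```text
t: 20.7
tool_pos: [0.4845, -0.1096, 0.136]
eef_rot: [0.151, -3.136, -0.004]
contact_force: [-0.2, -0.7, 0.4]
opening: 0.627
grasp_force: 0.0
```

{"name": "carry_out", "arguments": {"motion": [-0.168, 0.866, 0, 0, -0.168, 0.866, 0, 0, -0.168, 0.866, 0, 0, -0.168, 0.866, 0, 0]}}

```text
t: 21.03
tool_pos: [0.4952, -0.005, 0.1364]
eef_rot: [0.151, -3.136, -0.002]
contact_force: [0.3, -0.4, 0.2]
opening: 0.631
grasp_force: 0.0
```

{"name": "carry_out", "arguments": {"motion": [-0.168, 0.866, 0, 0, -0.168, 0.866, 0, 0, -0.168, 0.866, 0, 0, -0.168, 0.866, 0, 0]}}

```text
t: 21.37
tool_pos: [0.5059, 0.0998, 0.1366]
eef_rot: [0.15, -3.137, -0.001]
contact_force: [-0.4, 0.4, 0.0]
opening: 0.634
grasp_force: 0.0
```

{"name": "carry_out", "arguments": {"motion": [-0.168, 0.866, 0, 0, -0.168, 0.866, 0, 0, -0.168, 0.866, 0, 0, -0.168, 0.866, 0, 0]}}

```text
t: 21.7
tool_pos: [0.5166, 0.2049, 0.1367]
eef_rot: [0.15, -3.137, -0.001]
contact_force: [0.1, 0.5, 0.3]
opening: 0.631
grasp_force: 0.0
```

{"name": "carry_out", "arguments": {"motion": [-0.168, 0.866, 0, 0, -0.168, 0.866, 0, 0, -0.168, 0.866, 0, 0, -0.168, 0.866, 0, 0, -0.168, 0.866, 0, 0, -0.168, 0.866, 0, 0]}}

```text
t: 22.2
tool_pos: [0.527, 0.3059, 0.1366]
eef_rot: [0.145, -3.137, 0.003]
contact_force: [0.3, -1.1, -0.4]
opening: 0.636
grasp_force: 0.0
```

```bash
python3 - <<'E'
from h import *
im,m,P,o=wrist(); s=2000; p=o["tool_pos"]
r=rect(im,m,.45,.60,.26,.36,.028,s,P); h=cv2.cvtColor(r,cv2.COLOR_BGR2HSV)
q=np.argwhere(cv2.inRange(h,(100,110,40),(125,255,255))); X=.6-q[:,0]/s;Y=.36-q[:,1]/s
print("panel",X.mean(),Y.mean(),X.min(),X.max(),np.degrees(np.polyfit(X,Y,1)[0]),len(q))
q=np.argwhere(cv2.inRange(h,(0,120,60),(8,255,255))); print("cap",(.6-q[:,0]/s).min(),(.36-q[:,1]/s).mean(),len(q))
E
python3 plan.py .529 .3064 .04 5.3
```

```text
panel 0.5258675514626219 0.30576489707475624 0.504 0.5509999999999999 4.594182796406207 1846
cap 0.491 0.30290037950664134 527
now [0.527  0.3058 0.1368] yaw 5.26 tilt [ 0.001 -0.001 -1.   ] t 22.25
  call [-0.017, 0.004, 0.807] roll -0.0 rows>= 3
```

{"name": "carry_out", "arguments": {"motion": [-0.025, 0, 0.35, 0, -0.025, 0, 0.7, 0, -0.025, 0, 0.9, 0, -0.025, 0, 0.9, 0]}}

```text
t: 22.58
tool_pos: [0.525, 0.3038, 0.0223]
eef_rot: [0.143, -3.127, 0.008]
contact_force: [-1.3, -0.7, -1.5]
opening: 0.629
grasp_force: 0.0
```

{"name": "carry_out", "arguments": {"motion": [0, 0, 0.15, 0, 0, 0, 0.15, 0, 0, 0, 0.15, 0]}}

```text
t: 22.83
tool_pos: [0.5301, 0.3073, 0.0126]
eef_rot: [0.145, -3.138, 0.001]
contact_force: [0.1, -0.4, 0.3]
opening: 0.634
grasp_force: 0.0
```

{"name": "carry_out", "arguments": {"motion": [0, 0, 0, 0, 0, 0, 0, 0, 0, 0, 0, 0, 0, 0, 0, 0, 0, 0, 0, 0, 0, 0, 0, 0, 0, 0, 0, 0], "jaw": 6}}

```text
t: 23.42
tool_pos: [0.5312, 0.3088, 0.014]
eef_rot: [-0.146, 3.135, 0.002]
contact_force: [-0.1, -0.7, 6.9]
opening: 0.243
grasp_force: 59.7
```

{"name": "carry_out", "arguments": {"motion": [0, 0, -0.3, 0, 0, 0, -0.6, 0, 0, 0, -0.9, 0, 0, 0, -0.9, 0, 0, 0, -0.9, 0, 0, 0, -0.9, 0]}}

```text
t: 23.92
tool_pos: [0.5298, 0.3083, 0.12]
eef_rot: [-0.147, 3.138, 0.0]
contact_force: [-0.5, -0.1, -0.9]
opening: 0.239
grasp_force: 58.9
```

```bash
python3 plan.py .466 -.246 .18 -1.2 
```

```text
now [0.5298 0.3083 0.12  ] yaw 5.35 tilt [-0.001  0.    -1.   ] t 23.9167
  call [0.192, -0.91, -0.1] roll 0.057 rows>= 3
  call [0.087, -0.926, -0.1] roll 0 rows>= 3
  call [0.087, -0.926, -0.1] roll 0 rows>= 3
  call [0.087, -0.926, -0.1] roll 0 rows>= 3
  call [0.087, -0.926, -0.1] roll 0 rows>= 3
```

{"name": "carry_out", "arguments": {"motion": [0.19, -0.91, -0.1, 0.057, 0.19, -0.91, -0.1, 0.057, 0.19, -0.91, -0.1, 0.057, 0.19, -0.91, -0.1, 0.057]}}

```text
t: 24.25
tool_pos: [0.5157, 0.1925, 0.1298]
eef_rot: [-0.037, -3.138, 0.005]
contact_force: [0.1, 0.4, -0.4]
opening: 0.236
grasp_force: 59.1
```

{"name": "carry_out", "arguments": {"motion": [0.087, -0.926, -0.1, 0, 0.087, -0.926, -0.1, 0, 0.087, -0.926, -0.1, 0, 0.087, -0.926, -0.1, 0]}}

```text
t: 24.58
tool_pos: [0.5033, 0.0822, 0.1424]
eef_rot: [-0.038, -3.139, 0.003]
contact_force: [-0.6, -0.0, -1.4]
opening: 0.24
grasp_force: 59.2
```

{"name": "carry_out", "arguments": {"motion": [0.087, -0.926, -0.1, 0, 0.087, -0.926, -0.1, 0, 0.087, -0.926, -0.1, 0, 0.087, -0.926, -0.1, 0]}}

```text
t: 24.92
tool_pos: [0.4908, -0.0282, 0.1549]
eef_rot: [-0.038, -3.14, 0.002]
contact_force: [0.7, 0.6, -0.4]
opening: 0.243
grasp_force: 59.3
```

{"name": "carry_out", "arguments": {"motion": [0.087, -0.926, -0.1, 0, 0.087, -0.926, -0.1, 0, 0.087, -0.926, -0.1, 0, 0.087, -0.926, -0.1, 0]}}

```text
t: 25.25
tool_pos: [0.4784, -0.1389, 0.1671]
eef_rot: [-0.038, -3.14, 0.002]
contact_force: [0.4, 0.1, 0.2]
opening: 0.236
grasp_force: 59.3
```

{"name": "carry_out", "arguments": {"motion": [0.087, -0.926, -0.1, 0, 0.087, -0.926, -0.1, 0, 0.087, -0.926, -0.1, 0, 0.087, -0.926, -0.1, 0, 0.087, -0.926, -0.1, 0, 0.087, -0.926, -0.1, 0]}}

```text
t: 25.75
tool_pos: [0.4661, -0.2447, 0.1782]
eef_rot: [-0.033, -3.14, -0.003]
contact_force: [-0.0, -0.7, -0.5]
opening: 0.241
grasp_force: 59.4
```

```bash
python3 held.py 0 8 40; python3 plan.py .466 -.246 .065 -1.2; python3 - <<'E'
from h import *
im,m,P,o=wrist(); cv2.imwrite("pics/w6.png",rect(im,m,.36,.71,-.38,-.06,.03,1500,P))
E
```

```text
now [ 0.4662 -0.2444  0.1784] yaw -1.14 tilt [ 0.002  0.002 -1.   ] t 25.8
  call [0.002, -0.013, 0.945] roll 0.001 rows>= 3Traceback (most recent call last):
  File "held.py", line 8, in <module>
    n,l,st,c=cv2.connectedComponentsWithStats(k); i=1+np.argmax(st[1:,4]); q=np.argwhere(l==i)
                                                      ~~~~~~~~~^^^^^^^^^^
    return _wrapfunc(a, 'argmax', axis=axis, out=out, **kwds)
    return bound(*args, **kwds)
ValueError: attempt to get argmax of an empty sequence
```

View pics/w6.png

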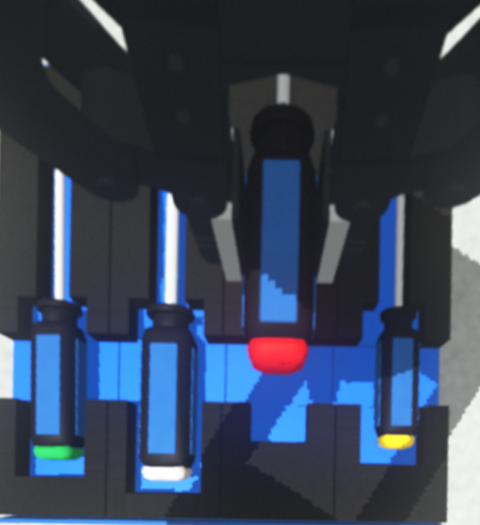

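Red driver_xs is held over its own cut-out: pocket columns 250–306, near rim at row 441. The other three lie in their pockets. Lowering it now.

{"name": "carry_out", "arguments": {"motion": [0.018, -0.015, 0.35, 0, 0.018, -0.015, 0.65, 0, 0.018, -0.015, 0.95, 0, 0.018, -0.015, 0.95, 0, 0.018, -0.015, 0.95, 0]}}

```text
t: 26.27
tool_pos: [0.4624, -0.2455, 0.0637]
eef_rot: [-0.03, -3.137, -0.005]
contact_force: [0.1, -0.6, -0.0]
opening: 0.237
grasp_force: 59.4
```

{"name": "carry_out", "arguments": {"motion": [0, 0, 0.15, 0, 0, 0, 0.28, 0, 0, 0, 0.28, 0, 0, 0, 0.28, 0]}}

```text
t: 26.6
tool_pos: [0.4652, -0.2481, 0.0342]
eef_rot: [0.032, 3.14, -0.001]
contact_force: [0.4, -1.0, -0.6]
opening: 0.24
grasp_force: 59.4
```

{"name": "carry_out", "arguments": {"motion": [0, 0, 0.03, 0, 0, 0, 0.06, 0, 0, 0, 0.06, 0, 0, 0, 0.06, 0]}}

```text
t: 26.93
tool_pos: [0.4643, -0.248, 0.0254]
eef_rot: [0.033, 3.141, -0.0]
contact_force: [-0.5, 0.2, -0.1]
opening: 0.241
grasp_force: 59.4
```

{"name": "carry_out", "arguments": {"motion": [0, 0, 0.02, 0, 0, 0, 0.025, 0, 0, 0, 0.025, 0]}}

```text
t: 27.18
tool_pos: [0.4646, -0.2483, 0.0239]
eef_rot: [0.033, 3.141, -0.001]
contact_force: [-7.7, 4.0, 17.7]
opening: 0.244
grasp_force: 61.7
```

{"name": "carry_out", "arguments": {"motion": [0, 0, -0.01, 0, 0, 0, -0.01, 0, 0, 0, -0.01, 0, 0, 0, -0.01, 0], "jaw": 42}}

```text
t: 27.52
tool_pos: [0.464, -0.2479, 0.0229]
eef_rot: [-0.033, -3.141, -0.0]
contact_force: [0.4, -0.9, -0.9]
opening: 0.493
grasp_force: 0.0
```

{"name": "carry_out", "arguments": {"motion": [0, 0, -0.3, 0, 0, 0, -0.6, 0, 0, 0, -0.95, 0, 0, 0, -0.95, 0, 0, 0, -0.95, 0]}}

```text
t: 27.93
tool_pos: [0.4663, -0.2494, 0.1407]
eef_rot: [0.033, 3.136, -0.006]
contact_force: [-0.0, -0.1, -0.9]
opening: 0.49
grasp_force: 0.0
```

{"name": "carry_out", "arguments": {"motion": [0.2, 0.3, -1, 0, 0.2, 0.3, -1, 0, 0.2, 0.3, -1, 0, 0.2, 0.3, -1, 0, 0.2, 0.3, -1, 0, 0.2, 0.3, -1, 0]}}

```text
t: 28.43
tool_pos: [0.4405, -0.2112, 0.2557]
eef_rot: [-0.032, -3.14, -0.001]
contact_force: [0.2, 0.4, -0.9]
opening: 0.496
grasp_force: 0.0
```

```bash
python3 - <<'E'
from h import *
im,m,P,o=wrist(); a=rect(im,m,.36,.71,-.38,-.04,.03,1150,P)
s=cams.camera("scene")[:,:,::-1]; c=cv2.resize(s[160:300,120:290],(488,402),interpolation=2)
a=a[:402]; cv2.imwrite("pics/fin.png",np.hstack([a,np.pad(c,((0,a.shape[0]-402),(0,0),(0,0)))])[:, :800]); print(a.shape)
E
```

```text
(402, 391, 3)
```

View pics/fin.png

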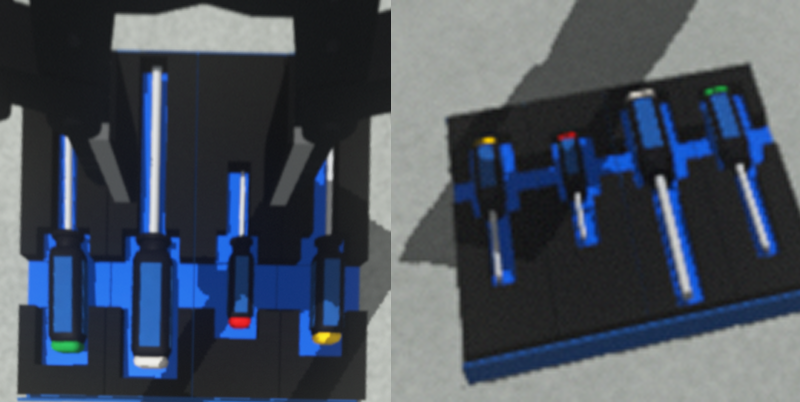

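Both views show all four drivers flat in their own cut-outs, blades in the slots: green (66,290), white (152,300), red (240,285) and yellow (327,290). The gripper is clear of everything.

```bash
python3 -c "
from bench import bot
print(bot.job_done())"
```

```text
the job is handed in; nothing more can be done
None
```

The job is handed in: all four screwdrivers lie flat in their own foam cut-outs, with blades in the slots, and I left the can, multimeter and look-alikes alone.

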